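Find the heavy side of a salvaged flywheel and hold it down

ROBOT

A 6-joint arm with a two-finger parallel gripper is mounted at the origin on the work surface. World frame = base frame: x ahead of the robot, y to its left, z up, the work surface at z = 0. Lengths are in mm, angles in rad, forces in N, time in s.
With the tool pointing down it reaches from about 375 to 975 mm from the base axis. Payload 3.8 kg.
Tool frame: the origin (TCP) lies midway between the tips of the shut fingers; the grasp point (between the pads) lies 19 mm behind it; z points along the fingers, y is the line along which they close (so a half turn about z gives the same grasp; the last joint's range is limited). The gripper opens to 85 mm and grips with 20 to 120 N. Pads are 22 mm wide; open, the fingers measure 114 mm over their backs; the gripper's body (76 mm by 85 mm) begins 54 mm behind the grasp point. The pads swing forward as they close: fully open they stand 13 mm farther back than shut.
Start: joints at [1.108, 0.264, 1.604, -0, 1.274, -0.037], TCP at [278.806, 614.724, 231.28] pointing down, gripper open.
Joint ranges: [-2.63, 2.63], [-0.94, 2.18], [0.31, 2.57], [-1.31, 4.45], [0, 2.66], [-2.55, 2.55]. Speed limits (rad/s): [2.57, 2.57, 3.14, 3.14, 3.14, 3.14].

INTERFACE

Orientations are given as a unit quaternion [x, y, z, w].
In Python, from cell import manip, optics, order gives the robot as it stands.
- The arm moves only by the shell command python3 -m crank 'ROWS' [FORCE]. ROWS is JSON, a list of rows, each a list of 5 numbers: the shift along the tool's x, y, z in mm, then the turn about the tool's z in degrees, then the opening, from 0 (shut) to 1 (fully open). A call has 1 to 8 rows; each row shifts and turns the commanded pose from where the row before left it, along the tool's axes as they then stand; what a row does not reach is not made up. A row lasts 1/8 s, in which the tool goes at most 62.5 mm and 10.7 degrees, less where a joint would pass 70% of its speed; a pose out of reach is approached as far as the arm can. A call is refused whole if a number of a shift passes 62.5 or a number of a turn 10.7, either way. A call with a gripper value outside its range is refused whole. The fingers move at their own pace and stop on an object; FORCE is the grip in N (left out, the last holds). Time passes only in rows, so rows that do not move let the fingers close. It gives the time, the measured TCP pose, the force, the opening and the grip force at its end, in the units of the state.
- manip.read_state(): the state, without advancing time (a new reading comes with each control period).
- optics.get_image(name): name is "scene" or "top" or "wrist"; returns (picture, depth): 480x640x3 uint8, red, green, blue; 480x640 float32, mm along the optical axis (not along the pixel's ray), 0 where there is no reading.
- optics.camera_info(name): a dict with "vfov" (degrees; the focal length in pixels is half the picture's height over the tangent of half this angle, whatever the lens; pixels are square), "cx", "cy" (the principal point, pixels), "origin" and "attitude" of the camera in the world. Camera axes: x right, y down, z forward; pixel columns grow to the right and rows downward; lengths in mm; the calibration is good to about 2 mm. A picture is of the moment at which its call begins: read the wrist's pose just before it. camera_info takes no time and is no camera call; for the wrist camera it gives the pose at the moment of the call.
- order.sign_off(): hands the job in; it is judged then, once.
The state is a dict: "time_s": time; "joint_positions": joint angles; "joint_vel": joint speeds; "tau": joint torques, N m; "position": TCP position; "ee_rot": TCP orientation; "wrist_force": force on the tool from outside, world axes, zero at the start; "moment": the same for the moment, N m; "finger_gap": opening from 0.0 (shut) to 1.0 (fully open); "grip_force": force on a finger pad.
Only numpy, scipy, OpenCV 4.12 (cv2) and the standard library are available. Lean on these libraries where they do the work, as an engineer would, in place of code of your own. Each camera call takes 0.05 s, during which the arm holds its last target. There are 200 camera calls.

TASK

The grey flywheel hanging in the balancing stand has a heavy side that cannot be seen, and its stiff bearing keeps it wherever it is left. Turn it by its rim by hand to feel where the heavy side is, then turn it until the heavy side points straight down and finish while still holding the flywheel there in your fingers, so that a colleague can mark its top. Leave the other things on the bench alone.

Things in the scene. Friction and masses are not known exactly. Their poses are not given: they have to be found in the camera images.
- axle (a point): middle of the flywheel, on its axle, 150 mm above the bench; x is the direction of the level axle, z is up (a point of the bolted-down stand). The flywheel is an upright grey disc, 130 mm diameter, 20 mm thick (flat faces 10 mm either side of this point along x), its rim free to grasp; 20 mm radius steel hubs stand out to 22 mm along x. It turns about x without end.
- stand: the grey balancing stand, bolted down; origin under its middle, 150 mm below the axle, axes as axle. Base plate 150 mm along x, 170 mm along y, 12 mm thick. Two posts, 12 mm along x and 30 mm along y, stand 46 to 58 mm from the middle along +x and -x, as high as the axle, with bearings of 15 mm radius on top; the axle is 150 mm long.
- flywheel: the flywheel; origin as axle; x along the axle, z from the axle to the yellow paint mark on the rim, which says nothing about the heavy side. Its bearing drags with a steady 0.14 N m either way; the heavy side pulls with at most 0.08 to 0.125 N m, so the wheel never swings by itself, but turns hard while the heavy side rises and easily while it sinks.
- low_point (a point): the point 42 mm straight below the axle's middle, inside the flywheel, fixed to the stand: where the middle of the heavy slug (0.2 to 0.3 kg, sealed inside the disc 42 mm from the axle) must come to lie
- spare_a: spare grey flywheel lying flat, 130 mm diameter, 32 mm high, loose: leave alone; origin under its middle
- spare_b: second such spare flywheel, lying flat, loose: leave alone; origin under its middle
- screwdriver: red screwdriver lying on the bench, loose: leave alone; origin on the bench under it
- wrench: steel wrench lying on the bench, loose: leave alone; origin on the bench under it
- jar: clear screw-top jar, 64 mm wide, 85 mm high, loose: leave alone; origin under its middle
- bearing: steel bearing ring, 52 mm wide, 15 mm high, loose: leave alone; origin under its middle
- cup: green plastic cup, 76 mm wide, 80 mm high, loose: leave alone; origin under its middle

How it is judged (in metres and radians):
At the end, for the whole second after the job is handed in: the heavy side points straight down to within 20 degrees (middle of the slug within 14.6 mm of low_point), the flywheel is at rest (under 0.1 rad/s), and the robot's fingers still hold it (contact force over 3 N) (distance between core_c0 and low_point below 0.0146 m and contact force between the fingers and flywheel above 3 N and angular speed of flywheel below 0.1 rad/s); the arm keeps its last pose, push and grip.
It fails at once if a loose thing on the bench other than the flywheel is moved more than 30 mm (distance of any of spare_a, spare_b, screwdriver, wrench, jar, bearing, cup from where it was at the start of the episode above 0.03 m).
It also fails if it takes over 72 s, if anything falls off the work surface, if the arm or the gripper's body presses on something with over 40 N, if the wrist force passes 120 N, or if a joint passes its speed limit or range.

## Working session

There is one attempt and no reset: what is moved stays moved. The work goes in short steps, Python scripts to look and compute and a shell command to move; the robot and the scene stay as the last step left them, time stands still between calls to the robot, and variables do not carry over. Pictures are saved under pics/ and viewed, at most 10 in all, crops included, and the job is handed in when it is done.

```bash
ls; mkdir -p pics; python3 - <<'E'
from cell import manip, optics, order
import cv2
for n in ("scene","top"):
    p,d=optics.get_image(n); cv2.imwrite(f"pics/{n}.png",p[...,::-1]); print(n,optics.camera_info(n))
print(manip.read_state())
E
```

```text
pics
scene {'vfov': 45.31542032025378, 'cx': 312.1624624402228, 'cy': 235.0996827957181, 'origin': array([1340.23709828,  316.83929457, 1188.15463403]), 'attitude': array([ 0.52261897,  0.77690017, -0.2891467 , -0.1992228 ])}
top {'vfov': 48.95130749588007, 'cx': 311.43863012131754, 'cy': 233.77825737784326, 'origin': array([ 303.89116487,  -45.38440979, 1193.04780349]), 'attitude': array([ 0.71443   , -0.69512845,  0.05615802, -0.05685492])}
{'time_s': 0.1, 'joint_positions': array([ 1.10809351e+00,  2.64680192e-01,  1.60525259e+00,  1.19064003e-05,
        1.27369583e+00, -3.69282328e-02]), 'joint_vel': array([ 0.00070915, -0.00228431, -0.00324298, -0.00134428, -0.00158806,
        0.00053853]), 'tau': array([-1.15347129e-04, -5.16706145e+01, -3.68591094e+01,  2.25576878e-05,
        6.31600502e-03,  2.78303469e-05]), 'position': array([278.51111443, 614.13278411, 230.07673807]), 'ee_rot': array([ 2.11284489e-01,  9.77424078e-01, -9.84971905e-04, -2.57183996e-04]), 'wrist_force': array([-0.7085539 , -0.22304663, -1.34089455]), 'moment': array([-0.02525708,  0.04273479,  0.05286693]), 'grip_force': 0.0, 'finger_gap': 0.9987824745474284}
```

View pics/scene.png

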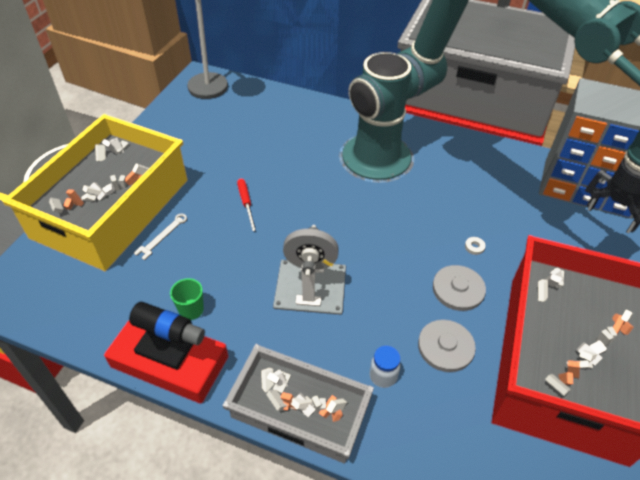

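View pics/top.png

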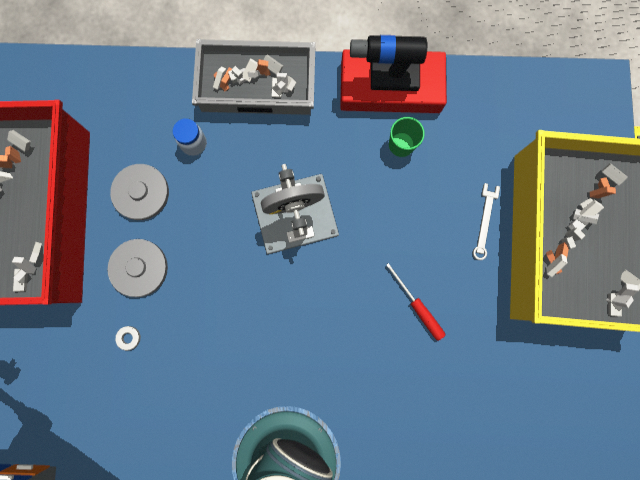

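The top view shows the stand near (295,214), with the wheel's rim top around (292,197). The loose things are well clear of it. Next I'll locate the axle using depth and the plate outline.

```bash
cat > h.py <<'E'
import numpy as np, cv2
from scipy.spatial.transform import Rotation as R
from cell import manip, optics, order
def cloud(n):
    p,d=optics.get_image(n); c=optics.camera_info(n); f=240/np.tan(np.radians(c['vfov']/2))
    v,u=np.mgrid[:480,:640]
    P=np.stack([(u-c['cx'])/f*d,(v-c['cy'])/f*d,d],-1)@R.from_quat(c['attitude']).as_matrix().T+c['origin']
    P[d==0]=np.nan
    return p,P
E
python3 - <<'E'
from h import *
for n in ("top","scene"):
    p,P=cloud(n)
    r=np.abs(P[200,290,:2]-P[200,290,:2])
    # region around stand
    cen=np.array([545,45]) if False else None
    if n=="top": c0=np.nanmedian(P[205:225,265:325].reshape(-1,3),0)[:2]; print("c0",c0)
    near=np.linalg.norm(P[...,:2]-c0,axis=-1)<150
    hsv=cv2.cvtColor(p,cv2.COLOR_RGB2HSV)
    pl=near&(hsv[...,1]<90)&(P[...,2]>4)&(P[...,2]<22)
    q=P[pl][:,:2].astype(np.float32); print(n,"plate",len(q),cv2.minAreaRect(q), "z",np.median(P[pl][:,2]))
    w=near&(P[...,2]>185); q=P[w]; m=q[:,:2].mean(0); u,s,vt=np.linalg.svd(q[:,:2]-m); print("wheel top",len(q),m,vt[0],np.degrees(np.arctan2(vt[0][1],vt[0][0])),"zmax",np.percentile(q[:,2],98), "ext",np.ptp((q[:,:2]-m)@vt[0]),np.ptp((q[:,:2]-m)@vt[1]))
    y=near&(hsv[...,0]>18)&(hsv[...,0]<35)&(hsv[...,1]>130); print("yellow",y.sum(),np.nanmean(P[y],0) if y.any() else 0)
    mid=near&(P[...,2]>140)
    q=P[mid]; a=vt[1]; e=(q[:,:2]-m)@vt[0]
    ax=mid&(np.abs((P[...,:2]-m)@vt[1])>25); q=P[ax]; print("axle/bearing",len(q), np.mean(q,0),"along wheel",((q[:,:2]-m)@vt[0]).mean(),"along axle min/max",((q[:,:2]-m)@vt[1]).min(),((q[:,:2]-m)@vt[1]).max())
E
```

```text
c0 [525.87233505  -7.59507863]
top plate 2978 ((542.5454711914062, -1.3595809936523438), (151.1880340576172, 170.94088745117188), 16.03692626953125) z 12.037703647304625
wheel top 684 [540.4074985   -1.66147455] [ 0.27991666 -0.9600243 ] -73.74476946738004 zmax 216.57669943006434 ext 110.68542270279937 20.889546304621074
yellow 16 [521.63011225  33.32895361 120.83405757]
axle/bearing 431 [540.91677857  -1.70536482 158.25385836] along wheel 0.1846916997375235 along axle min/max -72.79926287388227 77.65584197264234
scene plate 2549 ((508.55694580078125, -12.299240112304688), (229.080078125, 172.9674072265625), 16.630725860595703) z 12.901222489450902
wheel top 601 [547.33870263   1.54115081] [-0.27464439  0.96154587] 105.9408233593661 zmax 217.20029147206048 ext 109.78731265090317 24.674581199362066
yellow 30 [540.88678582  39.9311602  122.43371031]
axle/bearing 196 [583.09078889  11.61418631 158.47823055] along wheel -0.13342430469458 along axle min/max -73.49487026634924 81.03845330774914
```

```bash
cat >> h.py <<'E'
def rows(target,yaw,n):
    "tool-axis rows from here to TCP target with tool y at world yaw (deg)"
    s=manip.read_state(); M=R.from_quat(s['ee_rot']).as_matrix()
    d=np.array(target)-s['position']; y0=np.degrees(np.arctan2(M[1,1],M[0,1])); dt=-((yaw-y0+180)%360-180)
    print("pos",s['position'].round(1),"yaw",y0.round(2),"turn",round(dt,2))
    out=[]
    for i in range(n):
        Mi=M@R.from_euler('z',dt*i/n,degrees=True).as_matrix()
        out.append(np.r_[Mi.T@d/n,dt/n].round(1).tolist())
    print(out)
E
python3 -c "
from h import *
rows([542,-1,270],16,16)"
```

```text
pos [278.6 614.3 230.4] yaw 65.6 turn 49.6
[[-30.9, -28.2, -2.4, 3.1], [-32.4, -26.5, -2.4, 3.1], [-33.7, -24.7, -2.4, 3.1], [-35.0, -22.9, -2.4, 3.1], [-36.2, -20.9, -2.4, 3.1], [-37.3, -18.9, -2.4, 3.1], [-38.3, -16.9, -2.4, 3.1], [-39.1, -14.8, -2.4, 3.1], [-39.9, -12.7, -2.4, 3.1], [-40.5, -10.5, -2.4, 3.1], [-41.0, -8.3, -2.4, 3.1], [-41.4, -6.1, -2.4, 3.1], [-41.7, -3.8, -2.4, 3.1], [-41.8, -1.6, -2.4, 3.1], [-41.8, 0.7, -2.4, 3.1], [-41.7, 3.0, -2.4, 3.1]]
```

```bash
python3 -m crank '[[-31,-28,-2.4,3.1,0.7],[-32.4,-26.5,-2.4,3.1,0.7],[-33.7,-24.7,-2.4,3.1,0.7],[-35,-22.9,-2.4,3.1,0.7],[-36.2,-20.9,-2.4,3.1,0.7],[-37.3,-18.9,-2.4,3.1,0.7],[-38.3,-16.9,-2.4,3.1,0.7],[-39.1,-14.8,-2.4,3.1,0.7]]' 25
python3 -m crank '[[-39.9,-12.7,-2.4,3.1,0.7],[-40.5,-10.5,-2.4,3.1,0.7],[-41,-8.3,-2.4,3.1,0.7],[-41.4,-6.1,-2.4,3.1,0.6],[-41.7,-3.8,-2.4,3.1,0.6],[-41.8,-1.6,-2.4,3.1,0.6],[-41.8,0.7,-2.4,3.1,0.6],[-41.7,3,-2.4,3.1,0.6]]'
python3 -m crank '[[0,0,0,0,0.6],[0,0,0,0,0.6]]'
python3 - <<'E'
from h import *
rows([542,-1,270],16,1)
for n in("wrist",):
    p,P=cloud(n); cv2.imwrite("pics/w1.png",p[...,::-1])
    w=(P[...,2]>190)&(P[...,2]<225)&(np.linalg.norm(P[...,:2]-[542,-1],axis=-1)<90)
    q=P[w]; m=q[:,:2].mean(0); vt=np.linalg.svd(q[:,:2]-m,full_matrices=False)[2]; print(len(q),m,vt,np.percentile(q[:,2],98),"across",np.percentile((q[:,:2]-m)@vt[1],[1,99]))
    r=cv2.minAreaRect(q[:,:2].astype(np.float32));print(r)
ss=[]
for i in range(6):
    optics.get_image("wrist"); s=manip.read_state(); ss.append(np.r_[s['wrist_force'],s['moment']])
print(np.mean(ss,0),np.std(ss,0))
E
```

```text
time_s: 1.2
position: [411.0, 305.9, 250.4]
ee_rot: [0.417, 0.909, -0.0, 0.0]
wrist_force: [0.2, 0.2, -0.3]
finger_gap: 0.697
grip_force: 0.0
time_s: 2.2
position: [542.6, -1.7, 269.7]
ee_rot: [0.603, 0.798, 0.0, -0.0]
wrist_force: [0.5, 0.3, 0.1]
finger_gap: 0.597
grip_force: 0.0
time_s: 2.45
position: [542.0, -0.2, 269.3]
ee_rot: [0.602, 0.799, -0.0, -0.001]
wrist_force: [-0.2, -0.2, -0.7]
finger_gap: 0.599
grip_force: 0.0
pos [ 5.420e+02 -2.000e-01  2.693e+02] yaw 15.99 turn -0.01
[[-0.7, -0.2, -0.7, -0.0]]
5193 [541.84801096   6.17256111] [[-0.28497036  0.95853633]
 [-0.95853633 -0.28497036]] 215.31673161100156 across [-9.6389009   9.77416991]
((544.1192016601562, -1.2942695617675781), (20.05869483947754, 103.04771423339844), 16.55304527282715)
[-0.10597732 -0.08044449  0.0685872  -0.00423576 -0.00779646 -0.01513198] [0.53189686 0.4635027  0.18283631 0.02284505 0.02659928 0.01918309]
```

View pics/w1.png

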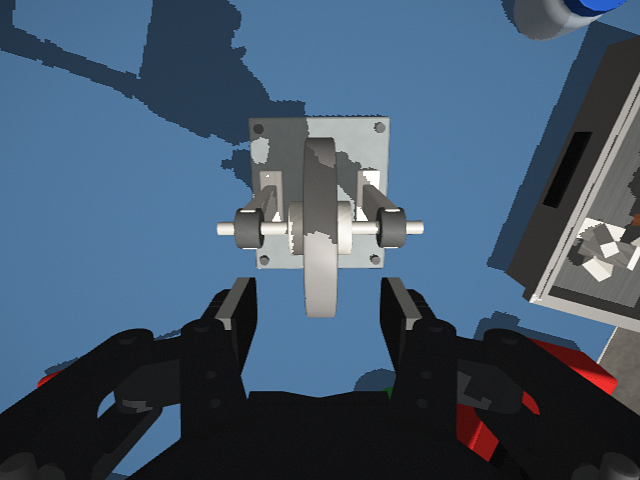

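The wrist view shows the rim (columns 303–337) centred between the open fingers. I'll grip it at about -55° from the top and sweep from there.

```bash
python3 -m crank '[[-23,0.4,0,-0.3,0.6],[-22.5,0.3,10,0,0.6],[0,0,35,0,0.6],[0,0,35,0,0.6],[0,0,26,0,0.6],[0,0,0,0,0.6],[0,0,0,0,0.15],[0,0,0,0,0.15]]' 30
python3 -m crank '[[0,0,0,0,0.15],[0,0,0,0,0.15],[0,0,0,0,0.15],[0,0,0,0,0.15]]' 30
cat >> h.py <<'E'
C=np.array([543,-1,150.]); a=np.radians(16.3); X=np.array([np.cos(a),np.sin(a),0]); T=np.array([-np.sin(a),np.cos(a),0])
def meas(k=8):
    ss=[];ps=[]
    for i in range(k):
        optics.get_image("wrist"); s=manip.read_state(); ss.append(np.r_[s['wrist_force'],s['moment']]);ps.append(s['position'])
    m=np.mean(ss,0);p=np.mean(ps,0)-C; g=p+[0,0,18]; F=m[:3];M=m[3:]
    # torque of tool on wheel = minus(outside on tool), about X, + turns top toward -T
    print("t",round(s['time_s'],2),"TCP(T,X,z)",(p@T).round(1),(p@X).round(1),p[2].round(1),"phi",np.degrees(np.arctan2(g@T,g[2])).round(1),"r",np.hypot(g@T,g[2]).round(1),
     "F(T,X,z)",(F@T).round(2),(F@X).round(2),F[2].round(2),"M(T,X,z)",(M@T).round(3),(M@X).round(3),M[2].round(3),"rxF.X",(np.cross(g-[0,0,18],F)@X/1000).round(3),"gap",s['finger_gap'].round(3),"grip",s['grip_force'].round(1))
E
python3 -c "
from h import *
meas()"
```

```text
time_s: 3.8
position: [556.3, -44.5, 165.4]
ee_rot: [0.6, 0.8, -0.0, 0.001]
wrist_force: [1.2, 0.2, -0.6]
finger_gap: 0.226
grip_force: 32.5
time_s: 4.3
position: [556.3, -44.5, 165.3]
ee_rot: [0.6, 0.8, 0.0, 0.001]
wrist_force: [-2.8, -2.7, 6.5]
finger_gap: 0.23
grip_force: 33.3Traceback (most recent call last):
  File "<string>", line 3, in <module>
    meas()
    ~~~~^^
  File "h.py", line 28, in meas
    "F(T,X,z)",(F@T).round(2),(F@X).round(2),F[2].round(2),"M(T,X,z)",(M@T).round(3),(M@X).round(3),M[2].round(3),"rxF.X",(np.cross(g-[0,0,18],F)@X/1000).round(3),"gap",s['finger_gap'].round(3),"grip",s['grip_force'].round(1))
                                                                                                                                                                         ^^^^^^^^^^^^^^^^^^^^^
AttributeError: 'float' object has no attribute 'round'
```

```bash
sed -i "s/s\['finger_gap'\].round(3)/round(float(s['finger_gap']),3)/; s/s\['grip_force'\].round(1)/round(float(s['grip_force']),1)/; s/meas(k=8)/meas(k=6)/" h.py
m(){ python3 -c "
from h import *
meas()"; }
m
python3 -m crank '[[3.1,0,-3.7,0,0.15],[3.2,0,-3.6,0,0.15],[3.8,0,-3.1,0,0.15],[3.9,0,-3.1,0,0.15]]' |grep force; m
python3 -m crank '[[4.3,0,-2.4,0,0.15],[4.3,0,-2.3,0,0.15],[4.6,0,-1.6,0,0.15],[4.7,0,-1.6,0,0.15]]' |grep force; m
```

```text
t 5.0 TCP(T,X,z) -45.5 0.6 15.3 phi -53.8 r 56.4 F(T,X,z) -1.78 -3.72 6.0 M(T,X,z) 0.522 -0.119 -0.0 rxF.X -0.246 gap 0.231 grip 33.3
wrist_force: [4.2, -5.2, -7.6]
grip_force: 30.1
t 5.8 TCP(T,X,z) -32.0 0.4 26.8 phi -35.5 r 55.1 F(T,X,z) -4.82 0.87 -4.3 M(T,X,z) -0.068 -1.11 0.008 rxF.X 0.267 gap 0.232 grip 30.5
wrist_force: [3.2, -7.1, -5.7]
grip_force: 29.5
t 6.6 TCP(T,X,z) -14.1 0.4 34.7 phi -15.0 r 54.6 F(T,X,z) -5.51 0.47 -4.46 M(T,X,z) -0.056 -1.174 0.035 rxF.X 0.254 gap 0.227 grip 29.8
```

```bash

m(){ python3 -c "
from h import *
meas()"; }
python3 -m crank '[[4.8,0,-0.8,0,0.15],[4.9,0,-0.8,0,0.15],[4.9,0,0.1,0,0.15],[4.9,0,0.1,0,0.15]]' |grep force; m
python3 -m crank '[[4.8,0,0.9,0,0.15],[4.8,0,1,0,0.15],[4.6,0,1.7,0,0.15],[4.6,0,1.8,0,0.15]]' |grep force; m
python3 -m crank '[[4.3,0,2.5,0,0.15],[4.2,0,2.6,0,0.15],[3.7,0,3.2,0,0.15],[3.7,0,3.2,0,0.15]]' |grep force; m
```

```text
wrist_force: [1.1, -8.5, -1.9]
grip_force: 29.6
t 7.4 TCP(T,X,z) 4.8 0.4 36.7 phi 5.1 r 54.9 F(T,X,z) -6.87 -1.15 -1.85 M(T,X,z) 0.156 -1.355 0.027 rxF.X 0.243 gap 0.229 grip 29.7
wrist_force: [-0.8, -8.3, 2.7]
grip_force: 30.8
t 8.2 TCP(T,X,z) 23.7 0.4 32.2 phi 25.3 r 55.5 F(T,X,z) -5.95 -2.7 2.86 M(T,X,z) 0.486 -1.271 0.017 rxF.X 0.259 gap 0.229 grip 30.7
wrist_force: [-3.1, -5.8, 7.9]
grip_force: 33.7
t 9.0 TCP(T,X,z) 40.3 0.4 21.2 phi 45.8 r 56.2 F(T,X,z) -3.81 -4.2 6.05 M(T,X,z) 0.685 -0.908 0.029 rxF.X 0.325 gap 0.232 grip 33.6
```

```bash

m(){ python3 -c "
from h import *
meas()"; }
python3 -m crank '[[0,0,0,0,0.6],[0,0,0,0,0.6],[-15,0,-16,0,0.6],[-28,0,-4,0,0.6],[-28,0,4,0,0.6],[-15.2,0,22,0,0.6],[0,0,0,0,0.6],[0,0,0,0,0.15]]' |grep -E "force|time"; 
python3 -m crank '[[0,0,0,0,0.15],[0,0,0,0,0.15],[0,0,0,0,0.15]]' |grep force; m
python3 -m crank '[[3.1,0,-3.7,0,0.15],[3.2,0,-3.6,0,0.15],[3.8,0,-3.1,0,0.15],[3.9,0,-3.1,0,0.15]]' |grep force; m
python3 -m crank '[[4.3,0,-2.4,0,0.15],[4.3,0,-2.3,0,0.15],[4.6,0,-1.6,0,0.15],[4.7,0,-1.6,0,0.15]]' |grep force; m
python3 -m crank '[[4.8,0,-0.8,0,0.15],[4.9,0,-0.8,0,0.15],[4.9,0,0.1,0,0.15],[4.9,0,0.1,0,0.15]]' |grep force; m
python3 -m crank '[[4.8,0,0.9,0,0.15],[4.8,0,1,0,0.15],[4.6,0,1.7,0,0.15],[4.6,0,1.8,0,0.15]]' |grep force; m
python3 -m crank '[[4.3,0,2.5,0,0.15],[4.2,0,2.6,0,0.15],[3.7,0,3.2,0,0.15],[3.7,0,3.2,0,0.15]]' |grep force; m
```

```text
time_s: 10.0
wrist_force: [-0.2, 0.3, -0.3]
grip_force: 0.0
wrist_force: [-3.2, -0.3, 5.4]
grip_force: 33.3
t 10.68 TCP(T,X,z) -44.8 0.5 14.8 phi -53.8 r 55.5 F(T,X,z) -0.05 -2.95 5.67 M(T,X,z) 0.408 0.105 0.015 rxF.X -0.253 gap 0.23 grip 33.4
wrist_force: [3.1, -4.1, -5.7]
grip_force: 30.0
t 11.47 TCP(T,X,z) -31.2 0.4 26.4 phi -35.1 r 54.3 F(T,X,z) -4.22 2.36 -5.37 M(T,X,z) -0.405 -0.968 -0.001 rxF.X 0.279 gap 0.227 grip 30.0
wrist_force: [4.9, -4.9, -7.3]
grip_force: 29.5
t 12.28 TCP(T,X,z) -13.2 0.4 34.7 phi -14.0 r 54.3 F(T,X,z) -4.4 2.66 -5.45 M(T,X,z) -0.454 -0.896 0.027 rxF.X 0.224 gap 0.227 grip 29.7
wrist_force: [3.6, -6.8, -4.1]
grip_force: 29.5
t 13.07 TCP(T,X,z) 5.9 0.3 36.7 phi 6.2 r 55.0 F(T,X,z) -4.87 1.69 -3.43 M(T,X,z) -0.266 -1.091 0.058 rxF.X 0.158 gap 0.229 grip 29.5
wrist_force: [1.2, -7.1, 1.9]
grip_force: 30.4
t 13.88 TCP(T,X,z) 24.6 0.4 32.1 phi 26.1 r 55.8 F(T,X,z) -5.28 -0.35 1.13 M(T,X,z) 0.058 -1.082 0.038 rxF.X 0.198 gap 0.225 grip 30.3
wrist_force: [-0.9, -5.0, 5.9]
grip_force: 32.9
t 14.68 TCP(T,X,z) 41.2 0.4 20.9 phi 46.6 r 56.7 F(T,X,z) -2.3 -1.64 5.47 M(T,X,z) 0.331 -0.784 0.044 rxF.X 0.274 gap 0.229 grip 33.0
```

```bash

m(){ python3 -c "
from h import *
meas()"; }
for k in 3 4; do
python3 -m crank '[[0,0,0,0,0.6],[0,0,0,0,0.6],[-15,0,-16,0,0.6],[-28,0,-4,0,0.6],[-28,0,4,0,0.6],[-15.2,0,22,0,0.6],[0,0,0,0,0.6],[0,0,0,0,0.15]]' |grep -E "time"; 
python3 -m crank '[[0,0,0,0,0.15],[0,0,0,0,0.15],[0,0,0,0,0.15]]' >/dev/null; m
python3 -m crank '[[3.1,0,-3.7,0,0.15],[3.2,0,-3.6,0,0.15],[3.8,0,-3.1,0,0.15],[3.9,0,-3.1,0,0.15]]' >/dev/null; m
python3 -m crank '[[4.3,0,-2.4,0,0.15],[4.3,0,-2.3,0,0.15],[4.6,0,-1.6,0,0.15],[4.7,0,-1.6,0,0.15]]' >/dev/null; m
python3 -m crank '[[4.8,0,-0.8,0,0.15],[4.9,0,-0.8,0,0.15],[4.9,0,0.1,0,0.15],[4.9,0,0.1,0,0.15]]' >/dev/null; m
python3 -m crank '[[4.8,0,0.9,0,0.15],[4.8,0,1,0,0.15],[4.6,0,1.7,0,0.15],[4.6,0,1.8,0,0.15]]' >/dev/null; m
python3 -m crank '[[4.3,0,2.5,0,0.15],[4.2,0,2.6,0,0.15],[3.7,0,3.2,0,0.15],[3.7,0,3.2,0,0.15]]' >/dev/null; m
done
```

```text
time_s: 15.68
t 16.35 TCP(T,X,z) -44.8 0.5 14.7 phi -53.9 r 55.5 F(T,X,z) 0.31 -2.36 5.94 M(T,X,z) 0.396 0.082 -0.011 rxF.X -0.271 gap 0.228 grip 33.1
t 17.15 TCP(T,X,z) -30.8 0.4 26.7 phi -34.6 r 54.3 F(T,X,z) -2.69 2.28 -4.35 M(T,X,z) -0.395 -0.722 0.029 rxF.X 0.206 gap 0.229 grip 29.9
t 17.95 TCP(T,X,z) -13.1 0.3 34.8 phi -13.9 r 54.4 F(T,X,z) -3.22 3.26 -5.06 M(T,X,z) -0.509 -0.783 0.027 rxF.X 0.178 gap 0.23 grip 29.8
t 18.75 TCP(T,X,z) 5.8 0.3 36.8 phi 6.0 r 55.1 F(T,X,z) -4.39 2.62 -2.99 M(T,X,z) -0.386 -0.991 0.058 rxF.X 0.144 gap 0.232 grip 29.6
t 19.55 TCP(T,X,z) 24.3 0.4 32.3 phi 25.8 r 55.9 F(T,X,z) -5.46 0.13 1.34 M(T,X,z) -0.009 -1.116 0.05 rxF.X 0.209 gap 0.23 grip 30.4
t 20.35 TCP(T,X,z) 40.8 0.4 21.2 phi 46.2 r 56.6 F(T,X,z) -3.14 -1.26 5.34 M(T,X,z) 0.245 -0.836 0.062 rxF.X 0.284 gap 0.227 grip 33.0
time_s: 21.35
t 22.02 TCP(T,X,z) -44.9 0.5 14.6 phi -54.1 r 55.5 F(T,X,z) 0.61 -2.58 6.06 M(T,X,z) 0.387 0.136 0.007 rxF.X -0.281 gap 0.23 grip 33.3
t 22.82 TCP(T,X,z) -31.5 0.4 26.3 phi -35.4 r 54.3 F(T,X,z) -4.18 2.27 -5.0 M(T,X,z) -0.393 -0.964 0.028 rxF.X 0.267 gap 0.228 grip 29.9
t 23.62 TCP(T,X,z) -13.6 0.4 34.5 phi -14.5 r 54.2 F(T,X,z) -4.6 2.56 -4.83 M(T,X,z) -0.376 -0.982 0.015 rxF.X 0.224 gap 0.228 grip 29.8
t 24.43 TCP(T,X,z) 5.2 0.4 36.5 phi 5.4 r 54.7 F(T,X,z) -6.53 1.16 -2.61 M(T,X,z) -0.175 -1.306 0.041 rxF.X 0.225 gap 0.232 grip 29.6
t 25.23 TCP(T,X,z) 23.7 0.4 32.1 phi 25.3 r 55.5 F(T,X,z) -6.42 -0.99 2.5 M(T,X,z) 0.209 -1.351 0.034 rxF.X 0.266 gap 0.227 grip 30.5
t 26.02 TCP(T,X,z) 40.2 0.4 21.3 phi 45.6 r 56.2 F(T,X,z) -4.13 -2.91 6.55 M(T,X,z) 0.478 -1.019 0.03 rxF.X 0.352 gap 0.228 grip 33.2
```

```bash
cat > fit.py <<'E'
import numpy as np
# T, zTCP, phi, FT, Fz, MX, grip ; strokes
S=[[(-45.5,15.3,-53.8,-1.78,6,-.119,33.3),(-32,26.8,-35.5,-4.82,-4.3,-1.11,30.5),(-14.1,34.7,-15,-5.51,-4.46,-1.174,29.8),(4.8,36.7,5.1,-6.87,-1.85,-1.355,29.7),(23.7,32.2,25.3,-5.95,2.86,-1.271,30.7),(40.3,21.2,45.8,-3.81,6.05,-.908,33.6)],
[(-44.8,14.8,-53.8,-.05,5.67,.105,33.4),(-31.2,26.4,-35.1,-4.22,-5.37,-.968,30),(-13.2,34.7,-14,-4.4,-5.45,-.896,29.7),(5.9,36.7,6.2,-4.87,-3.43,-1.091,29.5),(24.6,32.1,26.1,-5.28,1.13,-1.082,30.3),(41.2,20.9,46.6,-2.3,5.47,-.784,33)],
[(-44.8,14.7,-53.9,.31,5.94,.082,33.1),(-30.8,26.7,-34.6,-2.69,-4.35,-.722,29.9),(-13.1,34.8,-13.9,-3.22,-5.06,-.783,29.8),(5.8,36.8,6,-4.39,-2.99,-.991,29.6),(24.3,32.3,25.8,-5.46,1.34,-1.116,30.4),(40.8,21.2,46.2,-3.14,5.34,-.836,33)],
[(-44.9,14.6,-54.1,.61,6.06,.136,33.3),(-31.5,26.3,-35.4,-4.18,-5,-.964,29.9),(-13.6,34.5,-14.5,-4.6,-4.83,-.982,29.8),(5.2,36.5,5.4,-6.53,-2.61,-1.306,29.6),(23.7,32.1,25.3,-6.42,2.5,-1.351,30.5),(40.2,21.3,45.6,-4.13,6.55,-1.019,33.2)]]
rows=[];th0=0
for s in S:
    for p in s[1:]: rows.append((th0+p[2]-s[0][2],)+p)
    th0+=s[-1][2]-s[0][2]
A=np.array(rows); th=np.radians(A[:,0]); T,z,phi,FT,Fz,MX,gr=A[:,1:].T; z=z+18
print("total",th0)
k=np.polyfit(MX,FT,1); FT2=np.polyval(k,MX); print("FT~MX",k,np.std(FT-FT2))
for name,f in(("FT",FT),("MX",FT2),("mix",.3*FT+.7*FT2)):
    tau=(T*Fz-z*f)/1000
    for nm,cols in (("c",[1+0*th]),("c+grip+phi",[1+0*th,gr-31,np.radians(phi)])):
      B=np.stack(cols+[-np.sin(th),-np.cos(th)],1)
      x,*_=np.linalg.lstsq(B,tau,rcond=None); res=tau-B@x
      psi0=np.degrees(np.arctan2(x[-1],x[-2])); print(name,nm,"c",x[0].round(3),"G",np.hypot(*x[-2:]).round(3),"psi0",psi0.round(1),"psi now",((psi0+th0)%360).round(1),"rms",res.std().round(3))
      if name=="mix": print(res.round(3))
E
python3 fit.py
```

```text
total 399.8
FT~MX [6.4724377  2.06238561] 0.2978090251986181
FT c c 0.32 G 0.061 psi0 -138.5 psi now 261.3 rms 0.029
FT c+grip+phi c 0.327 G 0.058 psi0 -136.2 psi now 263.6 rms 0.017
MX c c 0.318 G 0.065 psi0 -137.3 psi now 262.5 rms 0.036
MX c+grip+phi c 0.329 G 0.061 psi0 -134.5 psi now 265.3 rms 0.019
mix c c 0.319 G 0.064 psi0 -137.7 psi now 262.1 rms 0.034
[-0.011 -0.027 -0.02   0.001  0.035  0.015 -0.037 -0.044  0.004  0.072
 -0.004 -0.028 -0.043  0.017  0.047  0.023 -0.047 -0.024  0.015  0.055]
mix c+grip+phi c 0.328 G 0.06 psi0 -135.0 psi now 264.8 rms 0.018
[-0.011 -0.007  0.005  0.006 -0.025  0.028 -0.016 -0.016  0.014  0.019
  0.005 -0.016 -0.024  0.02  -0.008  0.032 -0.031  0.     0.023  0.003]
```

```bash
cat > log.py <<'E'
import sys,json
from h import *
s=manip.read_state(); p=s['position']-C; F=s['wrist_force']
r=dict(tag=sys.argv[1],t=float(s['time_s']),T=float(p@T),z=float(p[2]+18),FT=float(F@T),Fz=float(F[2]),MX=float(s['moment']@X),grip=float(s['grip_force']))
open('log.jsonl','a').write(json.dumps(r)+"\n")
E
l(){ python3 log.py $1; }
exec 3>&1 >/dev/null
python3 -m crank '[[-3.7,0,-3.2,0,0.15]]'; l b1
python3 -m crank '[[-3.7,0,-3.2,0,0.15]]'; l b1
python3 -m crank '[[-4.2,0,-2.6,0,0.15]]'; l b1
python3 -m crank '[[-4.3,0,-2.5,0,0.15]]'; l b1
python3 -m crank '[[-4.6,0,-1.8,0,0.15]]'; l b1
python3 -m crank '[[-4.6,0,-1.7,0,0.15]]'; l b1
python3 -m crank '[[-4.8,0,-1,0,0.15]]'; l b1
python3 -m crank '[[-4.8,0,-0.9,0,0.15]]'; l b1
python3 -m crank '[[-4.9,0,-0.1,0,0.15]]'; l b1
python3 -m crank '[[-4.9,0,-0.1,0,0.15]]'; l b1
python3 -m crank '[[-4.9,0,0.8,0,0.15]]'; l b1
python3 -m crank '[[-4.8,0,0.8,0,0.15]]'; l b1
python3 -m crank '[[-4.7,0,1.6,0,0.15]]'; l b1
python3 -m crank '[[-4.6,0,1.6,0,0.15]]'; l b1
python3 -m crank '[[-4.3,0,2.3,0,0.15]]'; l b1
python3 -m crank '[[-4.3,0,2.4,0,0.15]]'; l b1
python3 -m crank '[[-3.9,0,3.1,0,0.15]]'; l b1
python3 -m crank '[[-3.8,0,3.1,0,0.15]]'; l b1
python3 -m crank '[[-3.2,0,3.6,0,0.15]]'; l b1
python3 -m crank '[[-3.1,0,3.7,0,0.15]]'; l b1
python3 -m crank '[[3.1,0,-3.7,0,0.15]]'; l f1
python3 -m crank '[[3.2,0,-3.6,0,0.15]]'; l f1
python3 -m crank '[[3.8,0,-3.1,0,0.15]]'; l f1
python3 -m crank '[[3.9,0,-3.1,0,0.15]]'; l f1
python3 -m crank '[[4.3,0,-2.4,0,0.15]]'; l f1
python3 -m crank '[[4.3,0,-2.3,0,0.15]]'; l f1
python3 -m crank '[[4.6,0,-1.6,0,0.15]]'; l f1
python3 -m crank '[[4.7,0,-1.6,0,0.15]]'; l f1
python3 -m crank '[[4.8,0,-0.8,0,0.15]]'; l f1
python3 -m crank '[[4.9,0,-0.8,0,0.15]]'; l f1
python3 -m crank '[[4.9,0,0.1,0,0.15]]'; l f1
python3 -m crank '[[4.9,0,0.1,0,0.15]]'; l f1
python3 -m crank '[[4.8,0,0.9,0,0.15]]'; l f1
python3 -m crank '[[4.8,0,1,0,0.15]]'; l f1
python3 -m crank '[[4.6,0,1.7,0,0.15]]'; l f1
python3 -m crank '[[4.6,0,1.8,0,0.15]]'; l f1
python3 -m crank '[[4.3,0,2.5,0,0.15]]'; l f1
python3 -m crank '[[4.2,0,2.6,0,0.15]]'; l f1
python3 -m crank '[[3.7,0,3.2,0,0.15]]'; l f1
python3 -m crank '[[3.7,0,3.2,0,0.15]]'; l f1
exec >&3
python3 - <<'E'
import json,numpy as np
L=[json.loads(x) for x in open('log.jsonl')]
for r in L: print(r['tag'],round(r['t'],2),"phi %.1f r %.1f FT %.2f Fz %.2f MX %.3f tau %.3f"%(np.degrees(np.arctan2(r['T'],r['z'])),np.hypot(r['T'],r['z']),r['FT'],r['Fz'],r['MX'],(r['T']*r['Fz']-r['z']*r['FT'])/1e3))
E
```

```text
b1 26.15 phi 43.9 r 56.3 FT 5.26 Fz -5.26 MX 1.055 tau -0.418
b1 26.27 phi 39.8 r 56.0 FT 4.98 Fz -5.63 MX 1.016 tau -0.416
b1 26.4 phi 35.0 r 55.7 FT 5.79 Fz -3.76 MX 1.231 tau -0.385
b1 26.52 phi 29.9 r 55.5 FT 4.95 Fz -3.73 MX 1.150 tau -0.341
b1 26.65 phi 25.0 r 55.2 FT 6.36 Fz -1.40 MX 1.338 tau -0.351
b1 26.77 phi 19.9 r 55.1 FT 6.20 Fz -2.41 MX 1.276 tau -0.366
b1 26.9 phi 14.8 r 54.8 FT 7.44 Fz -0.25 MX 1.439 tau -0.398
b1 27.02 phi 9.7 r 54.7 FT 6.66 Fz -2.01 MX 1.370 tau -0.377
b1 27.15 phi 4.6 r 54.5 FT 7.03 Fz 1.87 MX 1.466 tau -0.374
b1 27.27 phi -0.5 r 54.5 FT 6.89 Fz 0.28 MX 1.394 tau -0.375
b1 27.4 phi -5.8 r 54.3 FT 7.50 Fz 2.66 MX 1.460 tau -0.420
b1 27.52 phi -11.0 r 54.3 FT 7.44 Fz 2.90 MX 1.397 tau -0.427
b1 27.65 phi -16.3 r 54.3 FT 6.89 Fz 5.11 MX 1.329 tau -0.437
b1 27.77 phi -21.4 r 54.3 FT 7.10 Fz 4.96 MX 1.358 tau -0.457
b1 27.9 phi -26.7 r 54.3 FT 5.32 Fz 6.56 MX 1.281 tau -0.418
b1 28.02 phi -31.9 r 54.5 FT 6.10 Fz 6.27 MX 1.352 tau -0.462
b1 28.15 phi -37.3 r 54.6 FT 4.73 Fz 8.31 MX 1.129 tau -0.480
b1 28.27 phi -42.4 r 54.7 FT 5.16 Fz 8.07 MX 1.156 tau 
[... 684 characters left out ...]
MX -1.497 tau 0.430
f1 29.77 phi -5.5 r 54.4 FT -8.22 Fz -6.04 MX -1.531 tau 0.476
f1 29.9 phi -0.6 r 54.4 FT -8.81 Fz -2.31 MX -1.629 tau 0.481
f1 30.02 phi 4.5 r 54.5 FT -8.94 Fz -2.74 MX -1.552 tau 0.475
f1 30.15 phi 9.4 r 54.7 FT -8.57 Fz 0.46 MX -1.643 tau 0.467
f1 30.27 phi 14.4 r 54.9 FT -9.04 Fz 0.45 MX -1.656 tau 0.487
f1 30.4 phi 19.4 r 55.0 FT -8.58 Fz 3.55 MX -1.638 tau 0.510
f1 30.52 phi 24.4 r 55.2 FT -8.64 Fz 3.20 MX -1.668 tau 0.507
f1 30.65 phi 29.6 r 55.3 FT -6.36 Fz 5.87 MX -1.443 tau 0.466
f1 30.77 phi 34.6 r 55.5 FT -7.30 Fz 7.60 MX -1.408 tau 0.573
f1 30.9 phi 39.8 r 55.7 FT -5.60 Fz 10.16 MX -1.160 tau 0.602
f1 31.02 phi 44.8 r 55.9 FT -4.82 Fz 9.50 MX -1.234 tau 0.565
```

```bash
cat > hyst.py <<'E'
import json,sys,numpy as np
fb=sys.argv[1]
L=[json.loads(x) for x in open('log.jsonl')]
D=[]
for tag,sg in(("f"+fb,1),("b"+fb,-1)):
    g=[r for r in L if r['tag']==tag][2:]
    D+=[(sg,np.arctan2(r['T'],r['z']),r['T'],r['z'],r['FT'],r['Fz'],r['MX']) for r in g]
sg,ph,T,z,FT,Fz,MX=np.array(D).T
k=np.linalg.lstsq(np.stack([MX,sg,1+0*sg],1),FT,rcond=None)[0]; F2=np.stack([MX,sg,1+0*sg],1)@k
F2o=np.stack([MX,sg],1)@np.linalg.lstsq(np.stack([MX,sg],1),FT,rcond=None)[0]
print("k",k.round(2))
for n,f in(("FT",FT),("MX",F2),("mix",(FT+F2)/2),("MX no off",F2o)):
    tau=(T*Fz-z*f)/1e3
    B=np.stack([sg,sg*ph,sg*ph**2,np.sin(ph),np.cos(ph)],1)
    x=np.linalg.lstsq(B,tau,rcond=None)[0]; res=tau-B@x; cov=np.linalg.inv(B.T@B)*res.var()
    print(n,"c",x[:3].round(3),"G",np.hypot(x[3],x[4]).round(3),"phi_low",np.degrees(np.arctan2(-x[4],x[3])).round(1),"rms",res.std().round(3),"sd deg",np.degrees(np.sqrt(cov[4,4])/np.hypot(x[3],x[4])).round(1))
E
python3 hyst.py 1
```

```text
k [ 7.04  2.87 -0.05]
FT c [ 0.427 -0.003  0.088] G 0.1 phi_low -23.1 rms 0.024 sd deg 2.6
MX c [0.42  0.009 0.117] G 0.103 phi_low -21.7 rms 0.017 sd deg 1.8
mix c [0.424 0.003 0.103] G 0.101 phi_low -22.4 rms 0.018 sd deg 1.9
MX no off c [0.421 0.009 0.114] G 0.102 phi_low -20.2 rms 0.017 sd deg 1.8
```

```bash
l(){ python3 log.py $1; }
exec 3>&1 >/dev/null
python3 -m crank '[[-3.7,0,-3.2,0,0.15],[-3.7,0,-3.2,0,0.15],[-4.2,0,-2.6,0,0.15],[-4.3,0,-2.5,0,0.15],[-4.6,0,-1.8,0,0.15],[-4.6,0,-1.7,0,0.15],[-4.8,0,-1,0,0.15],[-4.8,0,-0.9,0,0.15]]'
python3 -m crank '[[-4.9,0,-0.1,0,0.15],[-4.9,0,-0.1,0,0.15],[-4.9,0,0.8,0,0.15],[-4.8,0,0.8,0,0.15],[-4.7,0,1.6,0,0.15],[-4.6,0,1.6,0,0.15],[0,0,0,0,0.15],[0,0,0,0,0.15]]'
python3 -c "
from h import *
meas(2)" >&3
python3 -m crank '[[0,0,0,0,0.6],[0,0,0,0,0.6],[11.5,0,-3.4,0,0.6],[11.4,0,-1.5,0,0.6],[0,0,0,0,0.6],[0,0,0,0,0.15],[0,0,0,0,0.15],[0,0,0,0,0.15]]'
python3 -c "
from h import *
meas(2)" >&3
python3 -m crank '[[4.9,0,0.2,0,0.15],[4.9,0,0.6,0,0.15],[4.8,0,1.1,0,0.15],[4.7,0,1.5,0,0.15],[4.5,0,1.9,0,0.15],[4.4,0,2.3,0,0.15],[4.2,0,2.6,0,0.15],[3.9,0,3,0,0.15]]'
python3 -m crank '[[3.6,0,3.3,0,0.15],[3.3,0,3.7,0,0.15]]'
python3 -m crank '[[-3.3,0,-3.7,0,0.15]]'; l b2
python3 -m crank '[[-3.6,0,-3.3,0,0.15]]'; l b2
python3 -m crank '[[-3.9,0,-3,0,0.15]]'; l b2
python3 -m crank '[[-4.2,0,-2.6,0,0.15]]'; l b2
python3 -m crank '[[-4.4,0,-2.3,0,0.15]]'; l b2
python3 -m crank '[[-4.5,0,-1.9,0,0.15]]'; l b2
python3 -m crank '[[-4.7,0,-1.5,0,0.15]]'; l b2
python3 -m crank '[[-4.8,0,-1.1,0,0.15]]'; l b2
python3 -m crank '[[-4.9,0,-0.6,0,0.15]]'; l b2
python3 -m crank '[[-4.9,0,-0.2,0,0.15]]'; l b2
python3 -m crank '[[-4.9,0,0.2,0,0.15]]'; l b2
python3 -m crank '[[-4.9,0,0.6,0,0.15]]'; l b2
python3 -m crank '[[-4.8,0,1.1,0,0.15]]'; l b2
python3 -m crank '[[-4.7,0,1.5,0,0.15]]'; l b2
python3 -m crank '[[-4.5,0,1.9,0,0.15]]'; l b2
python3 -m crank '[[-4.4,0,2.3,0,0.15]]'; l b2
python3 -m crank '[[-4.2,0,2.6,0,0.15]]'; l b2
python3 -m crank '[[-3.9,0,3,0,0.15]]'; l b2
python3 -m crank '[[-3.6,0,3.3,0,0.15]]'; l b2
python3 -m crank '[[-3.3,0,3.7,0,0.15]]'; l b2
python3 -m crank '[[3.3,0,-3.7,0,0.15]]'; l f2
python3 -m crank '[[3.6,0,-3.3,0,0.15]]'; l f2
python3 -m crank '[[3.9,0,-3,0,0.15]]'; l f2
python3 -m crank '[[4.2,0,-2.6,0,0.15]]'; l f2
python3 -m crank '[[4.4,0,-2.3,0,0.15]]'; l f2
python3 -m crank '[[4.5,0,-1.9,0,0.15]]'; l f2
python3 -m crank '[[4.7,0,-1.5,0,0.15]]'; l f2
python3 -m crank '[[4.8,0,-1.1,0,0.15]]'; l f2
python3 -m crank '[[4.9,0,-0.6,0,0.15]]'; l f2
python3 -m crank '[[4.9,0,-0.2,0,0.15]]'; l f2
python3 -m crank '[[4.9,0,0.2,0,0.15]]'; l f2
python3 -m crank '[[4.9,0,0.6,0,0.15]]'; l f2
python3 -m crank '[[4.8,0,1.1,0,0.15]]'; l f2
python3 -m crank '[[4.7,0,1.5,0,0.15]]'; l f2
python3 -m crank '[[4.5,0,1.9,0,0.15]]'; l f2
python3 -m crank '[[4.4,0,2.3,0,0.15]]'; l f2
python3 -m crank '[[4.2,0,2.6,0,0.15]]'; l f2
python3 -m crank '[[3.9,0,3,0,0.15]]'; l f2
python3 -m crank '[[3.6,0,3.3,0,0.15]]'; l f2
python3 -m crank '[[3.3,0,3.7,0,0.15]]'; l f2
exec >&3
python3 hyst.py 2; tail -1 log.jsonl
```

```text
t 33.12 TCP(T,X,z) -20.5 0.4 32.1 phi -22.3 r 54.2 F(T,X,z) 5.29 0.61 3.77 M(T,X,z) -0.04 1.067 0.012 rxF.X -0.248 gap 0.23 grip 31.7
t 34.23 TCP(T,X,z) 0.4 0.3 36.6 phi 0.4 r 54.6 F(T,X,z) 1.7 1.08 0.97 M(T,X,z) -0.066 0.123 0.048 rxF.X -0.062 gap 0.227 grip 32.3
k [6.16 1.73 0.01]
FT c [ 0.445 -0.01   0.128] G 0.089 phi_low -2.1 rms 0.024 sd deg 2.9
MX c [ 0.439 -0.002  0.144] G 0.107 phi_low -2.0 rms 0.017 sd deg 1.7
mix c [ 0.442 -0.006  0.136] G 0.098 phi_low -2.1 rms 0.019 sd deg 2.1
MX no off c [ 0.439 -0.002  0.144] G 0.107 phi_low -2.4 rms 0.017 sd deg 1.7
{"tag": "f2", "t": 40.475, "T": 41.82329383146717, "z": 36.7920997304449, "FT": -3.9428077547930904, "Fz": 10.80675735408208, "MX": -0.9744750911723625, "grip": 37.56823718547821}
```

```bash
python3 -m crank '[[-3.3,0,-3.7,0,0.15],[-3.6,0,-3.3,0,0.15],[-3.9,0,-3,0,0.15],[-4.2,0,-2.6,0,0.15],[-4.4,0,-2.3,0,0.15],[-4.5,0,-1.9,0,0.15],[-4.7,0,-1.5,0,0.15],[-4.8,0,-1.1,0,0.15]]' >/dev/null
python3 -m crank '[[-4.9,0,-0.6,0,0.15],[-4.9,0,-0.2,0,0.15],[-3.4,0,0.1,0,0.15],[0,0,0,0,0.15],[0,0,0,0,0.15],[0,0,0,0,0.15],[0,0,0,0,0.15]]'
python3 -c "
from h import *
meas(2); meas(2)"
```

```text
time_s: 42.35
position: [543.5, -1.6, 186.2]
ee_rot: [0.6, 0.8, 0.001, -0.002]
wrist_force: [0.2, 7.2, 0.7]
finger_gap: 0.23
grip_force: 32.7
t 42.45 TCP(T,X,z) -0.7 0.3 36.2 phi -0.8 r 54.2 F(T,X,z) 6.32 1.98 -0.43 M(T,X,z) -0.368 1.298 0.053 rxF.X -0.228 gap 0.229 grip 32.7
t 42.55 TCP(T,X,z) -0.7 0.3 36.1 phi -0.8 r 54.2 F(T,X,z) 6.54 2.38 0.02 M(T,X,z) -0.362 1.266 0.033 rxF.X -0.237 gap 0.23 grip 32.7
```

The wheel is at rest in the fingers at φ = -0.8°, and the low point was measured at about -2°, so it's well inside the 20° tolerance. Handing in.

```bash
python3 -c "
from cell import order
print(order.sign_off())"
```

```text
the job is handed in; nothing more can be done
None
```

I turned the flywheel until its heavy side points straight down, within about 5° by my force measurements. The job is handed in with the fingers still gripping the rim at about 33 N; no verdict came back.

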